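# Store the washed capsule-filler plates in the slotted rack

## Robot

A 6-joint arm with a two-finger parallel gripper is mounted at the origin on the work surface. World frame = base frame: x ahead of the robot, y to its left, z up, the work surface at z = 0. Lengths are in m, angles in rad, forces in N, time in s.
With the tool pointing down it reaches from about 0.25 to 0.775 m from the base axis. Payload 4 kg.
Tool frame: the origin (TCP) lies midway between the tips of the shut fingers; the grasp point (between the pads) lies manip.tcp_to_grasp behind it (manip.tcp_to_grasp is the distance from the TCP to the grasp point, in m); y points along the fingers, z is the direction in which the jaws open and shut, and the axes are right-handed (so a half turn about y gives the same grasp; the last joint's range is limited). The gripper opens to 94 mm and grips with 3 to 60 N. Pads are 16 mm wide; open, the fingers measure 119 mm over their backs; the gripper's body (75 mm by 177 mm) begins 78 mm behind the grasp point.
Start: joints at [-1.362, 0.087, 1.371, -0, 1.684, -0.103], TCP at [0.169, -0.524, 0.206] pointing down, gripper open.
Joint ranges: [-3.1, 3.1], [-0.76, 2.03], [0.27, 2.55], [-1.08, 4.22], [0.17, 2.65], [-2.57, 2.57]. Speed limits (rad/s): [2.79, 2.79, 3.14, 3.14, 3.14, 3.14].

## Interface

Orientations are given as a unit quaternion [x, y, z, w].
In Python, from plant import manip, eyes, order gives the robot as it stands.
- The arm moves only by the shell command python3 -m crank 'ROWS' [OPENING]. ROWS is a JSON object of lists of equal length, an entry for each row: "dp": the shift along the tool's x, y, z in m, a list of three; "rotation": the turn, a rotation vector about the tool's x, y, z in degrees, a list of three. In form: {"dp": [[dx, dy, dz], ...], "rotation": [[rx, ry, rz], ...]}. A call has 1 to 12 rows; each row shifts and turns the commanded pose from where the row before left it, along the tool's axes as they then stand; what a row does not reach is not made up. A row lasts 1/8 s, in which the tool goes at most 62.5 mm and 10.7 degrees, less where a joint would pass 70% of its speed; a pose out of reach is approached as far as the arm can. A call with a gripper value outside its range is refused whole. OPENING is the opening in per cent of the stroke, from 0 (shut) to 100 (fully open), set as the call begins (- or left out, the last holds). The fingers move at their own pace and stop on an object; the grip force is fixed at half the most. Time passes only in rows, so rows that do not move let the fingers close. It gives the time, the measured TCP pose, the force and the opening at its end, in the units of the state.
- manip.get_state(): the state, without advancing time (a new reading comes with each control period).
- eyes.read_camera(name): name is "side" or "top"; returns a dict with "frame" (420x560x3 uint8, red, green, blue), "range_z" (420x560 float32, m along the optical axis (not along the pixel's ray), 0 where there is no reading), "intrinsics" (3x3 intrinsics, pixels), "R" (3x3) and "t" (3): a world point X has camera coordinates R X + t. Camera axes: x right, y down, z forward; pixel columns grow to the right and rows downward; lengths in m; the calibration is good to about 2 mm. A picture is of the moment at which its call begins.
- order.hand_in(): hands the job in, once; it reports no verdict.
The state is a dict: "time_s": time; "joints": joint angles; "joint_vel": joint speeds; "joint_torque": joint torques, N m; "ee_pos": TCP position; "eef_rot": TCP orientation; "ft_force": force on the tool from outside, world axes, zero at the start; "wrist_torque": the same for the moment, N m; "finger_gap": finger opening in m.
Only numpy, scipy, OpenCV 4.12 (cv2) and the standard library are available. Lean on these libraries where they do the work, as an engineer would, in place of code of your own. Each camera call takes 0.05 s, during which the arm holds its last target.

## Task

Two washed capsule-filler plates, a thin white one and a thick grey one, stand upright in the yellow drying cradles. Put each into the empty slot of the storage rack whose width fits its thickness (thin plate in the narrow slot, thick plate in the wide slot), upright, fully down on the slot's floor and roughly centred along the slot, and let go.

Things in the scene. Friction and masses are not known exactly. Their poses are not given: they have to be found in the camera images.
- plate_thin: Plate on edge, thin, white plastic, grid of dark dots on both faces. 120 mm long (x), 12 mm thick (y), 120 mm high (z up). Origin: centre of underside. Half a turn about z looks the same. About 0.18 kg. Underside 6 mm above the bench in a fixed yellow cradle with ridges 24 mm above the bench: lift straight up. Faces are free 50 mm out: pinch across the thickness near the top.
- plate_thick: Plate on edge, thick, grey plastic, grid of dark dots on both faces. 120 mm long (x), 30 mm thick (y), 120 mm high (z up). Origin: centre of underside. Half a turn about z looks the same. About 0.35 kg. Underside 6 mm above the bench in a fixed yellow cradle with ridges 24 mm above the bench: lift straight up. Faces are free 50 mm out: pinch across the thickness near the top.
- slot_narrow: Fixed narrow rack slot, empty, 20 mm wide, for the 12 mm plate: blue shoulders 60 mm long, 40 mm high on a black foot; steel lips above flare to a 34 mm mouth 52 mm over the floor. Open ends. Origin: centre of slot floor, 12 mm above the bench; x along, y across, z up. Three slots stand 90 mm apart in varying order; one is full (fixed green plate, 120 mm high).
- slot_wide: Fixed wide rack slot, empty, 38 mm wide, for the 30 mm plate: blue shoulders 60 mm long, 40 mm high on a black foot; steel lips above flare to a 52 mm mouth 52 mm over the floor. Open ends. Origin: centre of slot floor, 12 mm above the bench; x along, y across, z up. Three slots stand 90 mm apart in varying order; one is full (fixed green plate, 120 mm high).
Mind the look-alikes: they are no part of the job. Several things have the shape of the plate_thick; the one meant has the colours described above.

How it is judged:
At the end, for the whole second after the job is handed in: Thin plate in the narrow slot and thick plate in the wide slot: each underside centre within 30 mm of the slot's centre along it, 12 mm across it and less than 8 mm above its floor, upright and in line with the slot within 15 degrees, at rest and released (x of plate_thin in the frame of slot_narrow between -0.03 and 0.03 m and y of plate_thin in the frame of slot_narrow between -0.012 and 0.012 m and z of plate_thin in the frame of slot_narrow between -0.006 and 0.008 m and angle between each of plate_thin, plate_thick's own z axis and vertical below 0.26 rad and angle between the y axis of plate_thin and the y axis of slot_narrow, either way round below 0.26 rad and linear speed of each of plate_thin, plate_thick below 0.02 m/s and contact force between each of plate_thin, plate_thick and the fingers below 0.1 N and x of plate_thick in the frame of slot_wide between -0.03 and 0.03 m and y of plate_thick in the frame of slot_wide between -0.012 and 0.012 m and z of plate_thick in the frame of slot_wide between -0.006 and 0.008 m and angle between the y axis of plate_thick and the y axis of slot_wide, either way round below 0.26 rad); the robot touches nothing.
It also fails if it takes over 64 s, if anything falls off the work surface, if the arm or the gripper's body presses on something with over 40 N, if the wrist force passes 120 N, or if a joint passes its speed limit or range.

## Working session

There is one attempt and no reset: what is moved stays moved. The work goes in short steps, Python scripts to look and compute and a shell command to move; the robot and the scene stay as the last step left them, time stands still between calls to the robot, and variables do not carry over. Pictures are saved under pics/ and viewed, and the job is handed in when it is done.

```bash
ls; mkdir -p pics
python3 - <<'E'
from plant import manip, eyes, order
import cv2
print(manip.get_state(), manip.tcp_to_grasp)
import numpy as np
for n in ("top","side"):
    c=eyes.read_camera(n); cv2.imwrite(f"pics/{n}0.png",c["frame"][:,:,::-1]); np.savez(f"{n}0.npz",**c)
    print(n,c["intrinsics"],c["R"],c["t"], -c["R"].T@c["t"])
E
```

```text
pics
{'time_s': 0.0, 'joints': array([-1.36209667e+00,  8.79252690e-02,  1.37224885e+00, -7.74090023e-06,
        1.68358555e+00, -1.03130633e-01]), 'joint_vel': array([ 0.0015007 ,  0.00021016,  0.00114369, -0.00125633,  0.00055027,
        0.00084942]), 'joint_torque': array([ 1.17679836e-03, -3.40188646e+01, -3.02425754e+01,  7.18235015e-02,
        3.29835364e-02, -1.51869281e-04]), 'ee_pos': array([ 0.16860358, -0.5229444 ,  0.20432317]), 'eef_rot': array([-0.10984529,  0.69929404, -0.69776415,  0.10975901]), 'ft_force': array([-0.08474423, -0.49649733, -0.482527  ]), 'wrist_torque': array([ 0.01232849, -0.00628623,  0.00429944]), 'finger_gap': 0.09377828795401716} 0.0188
top [[379.57377843   0.         282.9472928 ]
 [  0.         379.57377843 208.73329215]
 [  0.           0.           1.        ]] [[ 0.02907618 -0.99939203  0.01923909]
 [-0.99151062 -0.03127649 -0.12620805]
 [ 0.12673305 -0.01540612 -0.99181721]] [0.00703879 0.51556176 0.74503368] [0.4165599  0.03463755 0.80386985]
side [[500.98416314   0.         280.18128155]
 [  0.         500.98416314 209.09244811]
 [  0.           0.           1.        ]] [[ 0.97596555 -0.21784454 -0.00591614]
 [-0.16699682 -0.73016953 -0.66254398]
 [ 0.1400118   0.64760807 -0.74899965]] [-0.45687092  0.14923767  0.91021105] [ 0.34337221 -0.58001806  0.77792137]
```

View pics/top0.png

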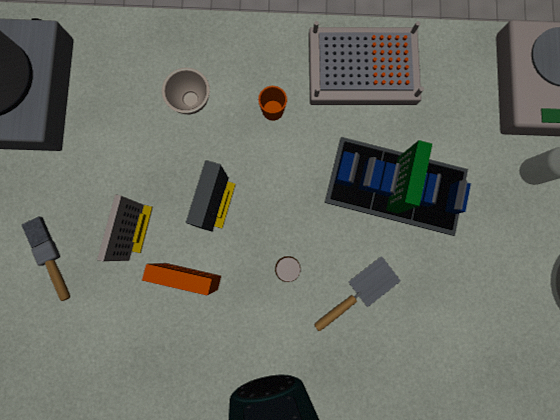

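View pics/side0.png

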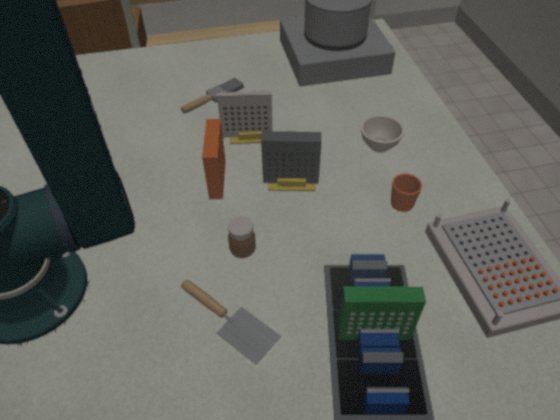

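Top view: thin white plate at about (117,228), grey plate at (208,195), and an orange block at (180,278) shaped like the thick plate. The rack is at (397,185) with the green fixed plate near its middle. I'll enlarge the candidates and the rack.

Run:
```python
import numpy as np,cv2
t=np.load("top0.npz");s=np.load("side0.npz")
a=cv2.resize(t["frame"][130:240,315:475],None,fx=4,fy=4,interpolation=cv2.INTER_CUBIC)
b=cv2.resize(t["frame"][150:300,90:240],None,fx=4,fy=4,interpolation=cv2.INTER_CUBIC)
c=cv2.resize(s["frame"][245:420,310:450],None,fx=3.4,fy=3.4,interpolation=cv2.INTER_CUBIC)
for n,i in zip(("rack","plates","rackside"),(a,b,c)): cv2.imwrite(f"pics/{n}.png",i[:,:,::-1])
```

```text
(no output)
```

View pics/rack.png

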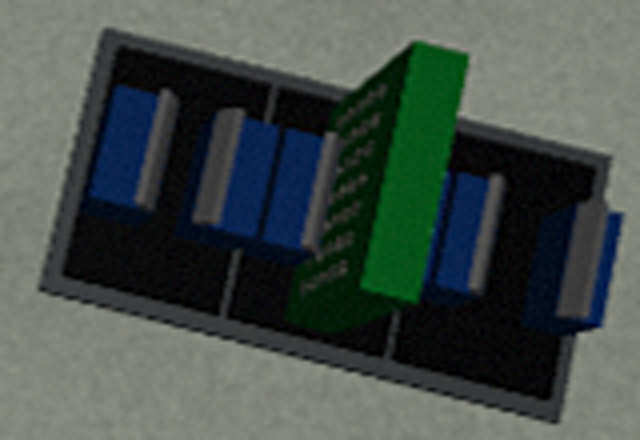

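View pics/plates.png

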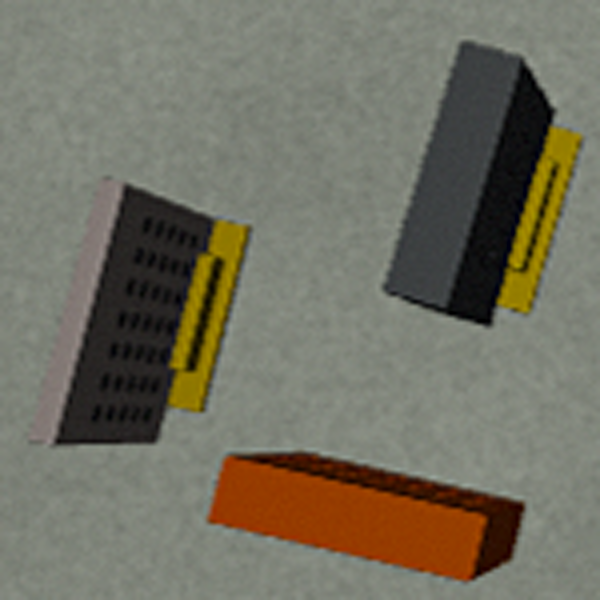

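View pics/rackside.png

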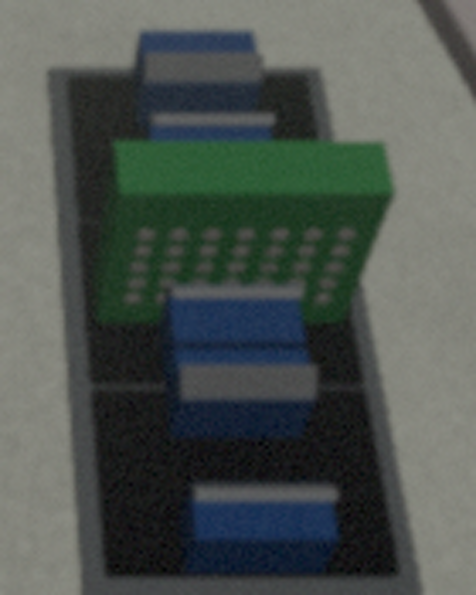

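Crops: the grey plate in a yellow cradle (crop (450,180)) is plate_thick and the white dotted one is plate_thin. The orange block has no cradle and the wrong colour, so it is a look-alike. The left rack slot (+y) looks narrow and the right one wide, with green in the middle. Next I measure.

```bash
cat > h.py <<'E'
import numpy as np,cv2
from scipy.spatial.transform import Rotation as Ro
def cloud(c):
    K=c["intrinsics"];z=c["range_z"];v,u=np.indices(z.shape)
    P=np.stack([(u-K[0,2])/K[0,0]*z,(v-K[1,2])/K[1,1]*z,z],-1)
    W=(P-c["t"])@c["R"]; W[z==0]=np.nan
    return W
def rect(p):
    (c,wh,a)=cv2.minAreaRect(p.astype(np.float32)); 
    w,h=wh
    if w<h: a+=90;w,h=h,w
    a=(a+90)%180-90
    return np.round(c,4),round(w,4),round(h,4),round(a,2)   # long axis angle from +x
E
python3 - <<'E'
from h import *
for n in ("top","side"):
    c=dict(np.load(n+"0.npz")); W=cloud(c); f=c["frame"].astype(int); hsv=cv2.cvtColor(c["frame"],cv2.COLOR_RGB2HSV)
    x,y,z=W[...,0],W[...,1],W[...,2]
    b=np.nanmedian(z[(x>.2)&(x<.3)&(y>.0)&(y<.1)]); print(n,"bench",b)
    hi=((z>.118)&(z<.14)).astype(np.uint8)
    N,L,st,ce=cv2.connectedComponentsWithStats(hi)
    for i in range(1,N):
        m=L==i
        if st[i,4]>60:
            print("hi",ce[i].round(),st[i,4],rect(W[m][:,:2]),np.median(z[m]).round(4),np.median(f[m],0))
    bl=(hsv[...,0]>105)&(hsv[...,0]<128)&(hsv[...,1]>140)&(z>.005)&(z<.08)&(x>.3)&(y<.0)
    N,L,st,ce=cv2.connectedComponentsWithStats(bl.astype(np.uint8))
    for i in range(1,N):
        m=L==i
        if st[i,4]>15: print("blue",ce[i].round(),st[i,4],rect(W[m][:,:2]),np.percentile(z[m],[5,50,95]).round(4))
    ye=(hsv[...,0]>22)&(hsv[...,0]<35)&(hsv[...,1]>150)
    N,L,st,ce=cv2.connectedComponentsWithStats(ye.astype(np.uint8))
    for i in range(1,N):
        m=L==i
        if st[i,4]>15: print("yel",ce[i].round(),st[i,4],rect(W[m][:,:2]),np.percentile(z[m],[5,50,95]).round(4))
    # rack lips
    lip=(z>.054)&(z<.072)&(hsv[...,1]<70)&(x>.35)&(y<.0)&(y>-.35)&(x<.55)
    N,L,st,ce=cv2.connectedComponentsWithStats(lip.astype(np.uint8))
    for i in range(1,N):
        m=L==i
        if st[i,4]>15: print("lip",ce[i].round(),st[i,4],rect(W[m][:,:2]),np.percentile(z[m],[5,50,95]).round(4))
E
```

```text
top bench 0.0021330100895116254
hi [ 8. 66.] 455 (array([0.7628, 0.5482]), 0.1218, 0.0265, 3.34) 0.1281 [31. 30. 30.]
hi [417. 173.] 1096 (array([ 0.5779, -0.2197]), 0.121, 0.028, -12.71) 0.1314 [ 5. 82. 24.]
hi [203. 193.] 1137 (array([0.5279, 0.1699]), 0.1199, 0.0313, -13.55) 0.1254 [61. 64. 65.]
hi [109. 228.] 556 (array([0.4611, 0.333 ]), 0.1193, 0.0139, -10.28) 0.1251 [130. 121. 117.]
hi [176. 279.] 1077 (array([0.373 , 0.2094]), 0.1201, 0.0302, 78.89) 0.1197 [150.  60.   0.]
hi [266. 380.] 180 (array([0.2099, 0.0426]), 0.1045, 0.0071, -80.1) 0.1317 [6.  6.  6.5]
blue [345. 169.] 430 (array([ 0.6091, -0.1114]), 0.0746, 0.0409, -12.64) [0.0213 0.0511 0.0535]
blue [379. 178.] 801 (array([ 0.5941, -0.1752]), 0.0744, 0.0669, -11.89) [0.0193 0.0509 0.0535]
blue [428. 189.] 354 (array([ 0.5704, -0.2814]), 0.0747, 0.0432, -9.19) [0.0234 0.0512 0.0538]
blue [456. 198.] 359 (array([ 0.5561, -0.3373]), 0.0734, 0.0327, -3.97) [0.0148 0.0397 0.0531]
yel [224. 204.] 408 (array([0.5246, 0.147 ]), 0.0997, 0.0176, -13.91) [nan nan nan]
yel [141. 228.] 486 (array([nan, nan]), 0.0, 0.0, 0.0) [nan
[... 922 characters left out ...]
05, 0.0294, -12.92) [0.0468 0.0525 0.0547]
blue [380. 368.] 246 (array([ 0.5621, -0.2908]), 0.0596, 0.0086, -19.82) [0.0175 0.0316 0.047 ]
blue [386. 402.] 765 (array([ 0.555 , -0.3431]), 0.0706, 0.0294, -20.49) [0.0199 0.0515 0.0543]
lip [241. 234.] 203 (array([ 0.3949, -0.0079]), 0.0412, 0.0157, 0.64) [0.0568 0.0686 0.0715]
lip [360. 327.] 46 (array([ 0.5466, -0.2333]), 0.016, 0.0073, -76.35) [0.0545 0.0627 0.0708]
lip [350. 325.] 28 (array([ 0.5312, -0.2259]), 0.0082, 0.003, -8.45) [0.0553 0.0647 0.0708]
lip [368. 357.] 103 (array([ 0.5423, -0.2782]), 0.0165, 0.0158, -4.19) [0.0546 0.0603 0.0652]
lip [376. 390.] 83 (array([ 0.5367, -0.3319]), 0.0271, 0.0087, -12.42) [0.0581 0.0636 0.066 ]
```

Run:
```python
from h import *
a=np.radians(-12.6); ex=np.array([np.cos(a),np.sin(a)]); ey=np.array([-np.sin(a),np.cos(a)]); g=np.array([.578,-.2215])
for n in ("top","side"):
    c=dict(np.load(n+"0.npz")); W=cloud(c)
    d=W[...,:2]-g; X=d@ex; Y=d@ey; z=W[...,2]
    print(n)
    for lo in np.arange(-.16,.16,.004):
        m=(abs(X)<.027)&(Y>=lo)&(Y<lo+.004)&(z<.09)
        if m.sum()>3: print(round(lo*1000+2),m.sum(),np.percentile(z[m]*1000,[10,50,90]).round(),np.median(c["frame"][m],0).astype(int),end=" | ")
    print()
    for name,yl,yh in (("L",.05,.14),("R",-.14,-.05)):
        m=(Y>yl)&(Y<yh)&(z>.045)&(z<.08)&(abs(X)<.06); print(name,"X ext",np.percentile(X[m],[1,5,50,95,99]).round(4))
        for zl in (.048,.056,.060):
            mm=m&(z>zl)&(z<zl+.006)&(abs(X)<.025); print(zl,np.unique((Y[mm]*500).round()*2,return_counts=True))
    m=(z>.1)&(abs(X)<.08)&(abs(Y)<.03); print("green",rect(np.c_[X[m],Y[m]]))
    m=(z<.025)&(z>.006)&(abs(X)<.1)&(abs(Y)<.2); print("foot",rect(np.c_[X[m],Y[m]]),np.median(z[m]))
```

```text
top
-158 43 [-2. -1.  1.] [119 125 117] | -154 12 [-1.  0.  2.] [ 96 104 107] | -150 4 [-2.  0.  1.] [126 131 120] | -130 47 [50. 52. 53.] [ 2 30 76] | -126 44 [50. 51. 53.] [12 37 77] | -122 10 [51. 53. 54.] [57 63 76] | -118 28 [61. 63. 64.] [71 70 69] | -114 80 [58. 62. 64.] [59 59 59] | -110 136 [20. 54. 59.] [49 53 57] | -106 205 [12. 30. 50.] [ 4 11 27] | -102 48 [10. 12. 14.] [7 7 9] | -98 46 [10. 11. 13.] [8 7 9] | -94 47 [10. 12. 13.] [8 7 9] | -90 46 [10. 12. 13.] [5 4 5] | -86 38 [10. 12. 14.] [12 16 19] | -82 4 [12. 13. 13.] [ 6  7 14] | -70 8 [50. 52. 53.] [46 50 53] | -66 21 [55. 57. 60.] [65 67 67] | -62 58 [51. 62. 65.] [78 78 79] | -58 86 [51. 53. 64.] [11 37 79] | -54 53 [50. 52. 53.] [ 8 35 79] | -50 51 [50. 52. 53.] [ 9 35 80] | -46 83 [42. 49. 53.] [ 4 20 50] | -42 22 [50. 51. 53.] [ 9 45 71] | -38 15 [51. 52. 54.] [ 8 63 49] | 14 153 [52. 70. 87.] [21 35 23] | 18 27 [51. 55. 57.] [49 49 52] | 22 33 [60. 63. 64.] [70 70 70] | 26 92 [51. 61. 64.] [44 57 80] | 30 46 [50. 52. 53.] [ 9 35 79] | 34 55 [50. 52. 53.] [ 9 35 79] | 38 52 [50. 52. 53.] [10 36 80] | 42 54 [
[... 4291 characters left out ...]
 ext [-0.0295 -0.028   0.0002  0.0277  0.03  ]
0.048 (array([-134., -132., -130., -128., -126., -124., -122., -120., -118.,
       -116.,  -72.,  -70.,  -68.,  -56.,  -54.,  -52.,  -50.]), array([30, 58, 40, 34, 52, 36, 42, 45, 35,  1, 37, 33,  1,  1, 30, 41,  8]))
0.056 (array([-120., -118., -114., -112.,  -72.,  -70.,  -68.,  -66.,  -64.,
        -60.,  -54.]), array([ 9,  4, 24, 10,  1, 23, 56, 35,  9,  2,  1]))
0.06 (array([-122., -120., -118., -116., -114.,  -70.,  -68.,  -66.,  -64.,
        -62.,  -60.]), array([ 9, 52, 48, 22, 11,  1, 19, 53, 46, 30, 13]))
green (array([ 0.0009, -0.0014]), 0.1203, 0.0295, 0.04)
foot (array([0.0006, 0.0006]), 0.2818, 0.1501, 89.85) 0.01218695932796603
```

```bash
cat >> h.py <<'E'
def go(tgt,yaw):
    from plant import manip
    s=manip.get_state(); R=Ro.from_quat(s["eef_rot"]); p=np.array(s["ee_pos"])
    best=None
    for k in (0,180):
        a=np.radians(yaw+90+k); z=np.array([np.cos(a),np.sin(a),0]); y=np.array([0,0,-1.]); Rt=Ro.from_matrix(np.c_[np.cross(y,z),y,z])
        rv=(R.inv()*Rt).as_rotvec(degrees=True)
        print("k",k,"rot tool deg",rv.round(2),"dp mm after turn",((Rt.inv().apply(np.array(tgt)-p))*1000).round(1))
    print("t",round(s["time_s"],2),"pos",p.round(4),"j",s["joints"].round(2),"F",s["ft_force"].round(1),"gap",round(s["finger_gap"],4),"world axes of tool:\n",R.as_matrix().round(3))
E
python3 -c "
from h import *
go((.5283,.1684,.230),-13.1)"
```

```text
k 0 rot tool deg [ 3.0000e-02 -1.4903e+02 -1.5000e-01] dp mm after turn [193.6 -25.6 754.9]
k 180 rot tool deg [1.100e-01 3.097e+01 2.000e-02] dp mm after turn [-193.6  -25.6 -754.9]
t 0.1 pos [ 0.1686 -0.523   0.2044] j [-1.36  0.09  1.37 -0.    1.68 -0.1 ] F [-0.6 -0.2  1. ] gap 0.094 world axes of tool:
 [[-0.952 -0.     0.307]
 [-0.307  0.002 -0.952]
 [-0.    -1.    -0.002]]
```

```bash
python3 -m crank '{"dp":[[-0.04,-0.002,-0.039],[-0.04,-0.002,-0.039],[-0.04,-0.002,-0.039],[-0.04,-0.002,-0.039],[-0.04,-0.002,-0.039],[-0.04,-0.002,-0.039],[-0.04,-0.002,-0.039],[-0.04,-0.002,-0.039],[-0.04,-0.002,-0.039],[-0.04,-0.002,-0.039],[-0.04,-0.002,-0.039],[-0.04,-0.002,-0.039]],"rotation":[[0,0,0],[0,0,0],[0,0,0],[0,0,0],[0,0,0],[0,0,0],[0,0,0],[0,0,0],[0,0,0],[0,0,0],[0,0,0],[0,0,0]]}' 100; python3 -c "
from h import *
go((.5283,.1684,.230),-13.1)"
```

```text
time_s: 1.6
ee_pos: [0.4823, 0.071, 0.2291]
eef_rot: [0.11, -0.698, 0.699, -0.11]
ft_force: [0.5, -0.9, 0.2]
finger_gap: 0.0939
k 0 rot tool deg [ 4.0000e-02 -1.4902e+02  3.0000e-02] dp mm after turn [ 22.7  -0.9 105.3]
k 180 rot tool deg [-2.000e-02  3.098e+01  3.000e-02] dp mm after turn [ -22.7   -0.9 -105.3]
t 1.6 pos [0.4823 0.071  0.2291] j [ 0.03 -0.06  1.47 -0.    1.73  1.29] F [ 0.5 -0.9  0.2] gap 0.0939 world axes of tool:
 [[-0.952 -0.     0.307]
 [-0.307 -0.    -0.952]
 [ 0.001 -1.     0.   ]]
```

```bash
python3 -m crank '{"dp":[[0,0,0],[0,0,0],[0,0,0],[0,0,0],[0,0,0],[0,0,0],[0,0,0],[0,0,0],[0,0,0],[0,0,0],[0,0,0],[0,0,0]],"rotation":[[0,-10,0],[0,-10,0],[0,-10,0],[0,-10,0],[0,-10,0],[0,-10,0],[0,-10,0],[0,-10,0],[0,-10,0],[0,-10,0],[0,-10,0],[0,-10,0]]}'; python3 -m crank '{"dp":[[0,0,0],[0,0,0],[0,0,0],[0.012,0,0.052],[0.011,0,0.053],[0,0,0],[0,0,0]],"rotation":[[0,-10,0],[0,-10,0],[0,-9,0],[0,0,0],[0,0,0],[0,0,0],[0,0,0]]}'
python3 - <<'E'
from h import *
from plant import eyes
go((.5283,.1684,.089),-13.1)
for n in ("top","side"):
    c=eyes.read_camera(n);cv2.imwrite(f"pics/{n}1.png",c["frame"][:,:,::-1])
    W=cloud(c);z=W[...,2];m=(z>.118)&(z<.132)&(abs(W[...,0]-.528)<.09)&(abs(W[...,1]-.168)<.06);print(n,m.sum(),rect(W[m][:,:2]) if m.sum()>5 else 0)
E
```

```text
time_s: 3.1
ee_pos: [0.4817, 0.0692, 0.2288]
eef_rot: [0.661, -0.253, 0.252, -0.66]
ft_force: [0.2, 0.0, 0.1]
finger_gap: 0.0939
time_s: 3.98
ee_pos: [0.5278, 0.1659, 0.2288]
eef_rot: [0.703, -0.081, 0.08, -0.702]
ft_force: [0.1, 0.1, -0.0]
finger_gap: 0.0938
k 0 rot tool deg [ 0.08 -0.01 -0.07] dp mm after turn [-1.000e-01  1.398e+02  2.600e+00]
k 180 rot tool deg [1.1000e-01 1.7999e+02 1.2000e-01] dp mm after turn [ 1.000e-01  1.398e+02 -2.600e+00]
t 3.98 pos [0.5278 0.1659 0.2288] j [ 0.2   0.09  1.32 -0.    1.73 -1.14] F [ 0.1  0.1 -0. ] gap 0.0938 world axes of tool:
 [[ 0.974 -0.001  0.227]
 [-0.227 -0.001  0.974]
 [-0.001 -1.    -0.001]]
top 237 (array([0.4982, 0.1678]), 0.0587, 0.0213, 13.27)
side 760 (array([0.5285, 0.1669]), 0.1193, 0.0349, -14.9)
```

View pics/side1.png

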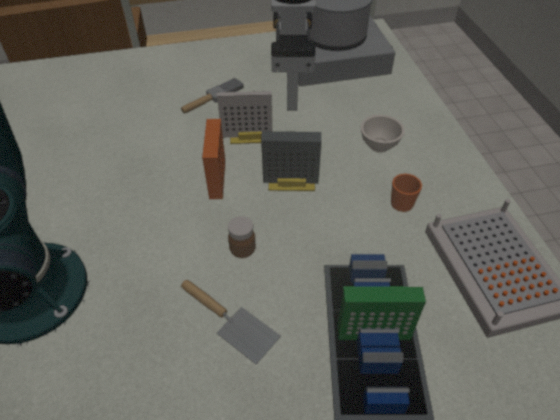

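The side view shows the gripper at (293,60), clear above the grey plate (291,160). Descend and grip.

```bash
python3 -m crank '{"dp":[[0,0.03,0.0025],[0,0.03,0],[0,0.03,0],[0,0.03,0],[0,0.02,0],[0,0,0],[0,0,0]],"rotation":[[0,0,0],[0,0,0],[0,0,0],[0,0,0],[0,0,0],[0,0,0],[0,0,0]]}'; python3 -m crank '{"dp":[[0,0,0],[0,0,0],[0,0,0],[0,0,0],[0,0,0],[0,0,0],[0,0,0],[0,0,0]],"rotation":[[0,0,0],[0,0,0],[0,0,0],[0,0,0],[0,0,0],[0,0,0],[0,0,0],[0,0,0]]}' 0;  python3 -c "
from h import *
go((.5283,.1684,.260),-13.1)"
```

```text
time_s: 4.95
ee_pos: [0.5294, 0.1681, 0.0908]
eef_rot: [-0.702, 0.081, -0.082, 0.703]
ft_force: [0.3, 0.1, 0.3]
finger_gap: 0.0939
time_s: 5.95
ee_pos: [0.5288, 0.1687, 0.0894]
eef_rot: [0.702, -0.081, 0.081, -0.702]
ft_force: [-0.7, 0.9, 0.1]
finger_gap: 0.0295
k 0 rot tool deg [ 0.   -0.04 -0.  ] dp mm after turn [  -0.5 -170.6   -0.4]
k 180 rot tool deg [  0.   179.96   0.  ] dp mm after turn [   0.5 -170.6    0.4]
t 5.95 pos [0.5288 0.1687 0.0894] j [ 0.21  0.15  1.53 -0.    1.46 -1.13] F [-0.7  0.9  0.1] gap 0.0295 world axes of tool:
 [[ 0.974 -0.     0.227]
 [-0.227 -0.     0.974]
 [-0.    -1.    -0.   ]]
```

Gripped (gap 29.5 mm). Lift to clear the green plate.

```bash
python3 -m crank '{"dp":[[0,-0.01,0],[0,-0.02,0],[0,-0.03,0],[0,-0.04,0],[0,-0.04,0],[0,-0.03,0],[0,0,0],[0,0,0]],"rotation":[[0,0,0],[0,0,0],[0,0,0],[0,0,0],[0,0,0],[0,0,0],[0,0,0],[0,0,0]]}';  python3 -c "
from h import *
go((.5586,-.3088,.26),-12.6)"
```

```text
time_s: 6.95
ee_pos: [0.5282, 0.1685, 0.2576]
eef_rot: [0.703, -0.082, 0.08, -0.702]
ft_force: [-0.7, -0.5, -4.1]
finger_gap: 0.03
k 0 rot tool deg [ 0.08 -0.53 -0.15] dp mm after turn [ 133.8   -2.4 -459.2]
k 180 rot tool deg [2.4000e-01 1.7947e+02 1.2000e-01] dp mm after turn [-133.8   -2.4  459.2]
t 6.95 pos [0.5282 0.1685 0.2576] j [ 0.21  0.1   1.26 -0.    1.79 -1.13] F [-0.7 -0.5 -4.1] gap 0.03 world axes of tool:
 [[ 0.974 -0.003  0.227]
 [-0.227 -0.001  0.974]
 [-0.003 -1.    -0.001]]
```

Weight is carried (about −4 N). Move over the wide slot.

```bash
python3 -m crank '{"dp":[[0.006,0,-0.02],[0.012,0,-0.04],[0.013,0,-0.045],[0.014,0,-0.05],[0.014,0,-0.05],[0.014,0,-0.05],[0.014,0,-0.05],[0.014,0,-0.05],[0.013,0,-0.045],[0.012,0,-0.039],[0.008,0,-0.02],[0,0,0]],"rotation":[[0,-0.5,0],[0,0,0],[0,0,0],[0,0,0],[0,0,0],[0,0,0],[0,0,0],[0,0,0],[0,0,0],[0,0,0],[0,0,0],[0,0,0]]}'; python3 -m crank '{"dp":[[0,0,0],[0,0,0],[0,0,0]],"rotation":[[0,0,0],[0,0,0],[0,0,0]]}'
python3 - <<'E'
from h import *
from plant import eyes
go((.5586,-.3088,.160),-12.6)
for n in ("top","side"):
    c=eyes.read_camera(n);cv2.imwrite(f"pics/{n}2.png",c["frame"][:,:,::-1])
E
```

```text
time_s: 8.45
ee_pos: [0.558, -0.3096, 0.2556]
eef_rot: [-0.702, 0.081, -0.077, 0.704]
ft_force: [-0.5, 1.3, -3.6]
finger_gap: 0.0298
time_s: 8.82
ee_pos: [0.5592, -0.3075, 0.2598]
eef_rot: [0.703, -0.077, 0.077, -0.703]
ft_force: [-0.6, -0.0, -3.4]
finger_gap: 0.0297
k 0 rot tool deg [0.01 0.04 0.02] dp mm after turn [-0.3 99.8 -1.3]
k 180 rot tool deg [ 4.0000e-02 -1.7996e+02 -1.0000e-02] dp mm after turn [ 0.3 99.8  1.3]
t 8.82 pos [ 0.5592 -0.3075  0.2598] j [-0.59  0.29  1.03  0.    1.82 -1.94] F [-0.6 -0.  -3.4] gap 0.0297 world axes of tool:
 [[ 0.976  0.     0.217]
 [-0.217 -0.     0.976]
 [ 0.    -1.    -0.   ]]
```

View pics/side2.png

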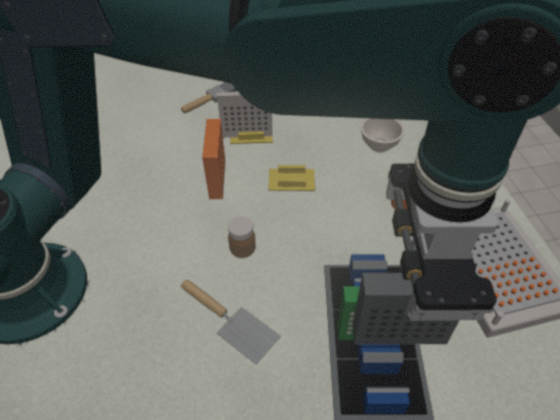

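View pics/top2.png

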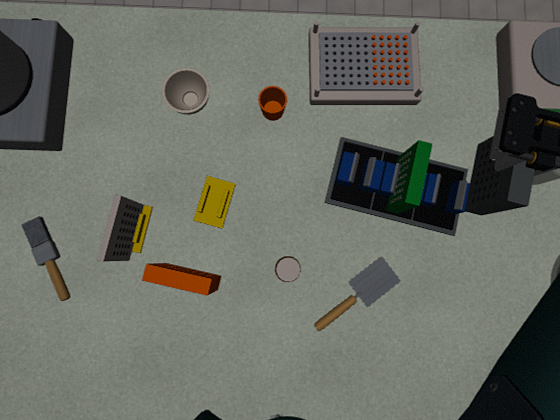

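Side view: grey plate (415,310) held above the rack, in front of the green plate. Top view: its near face is at (495,175), as expected with parallax. Lower to just above the lips and check in the rack frame.

```bash
python3 -m crank '{"dp":[[0,0.03,-0.001],[0,0.03,0],[0,0.03,0],[0,0,0],[0,0,0],[0,0,0]],"rotation":[[0,0,0],[0,0,0],[0,0,0],[0,0,0],[0,0,0],[0,0,0]]}'
cat >> h.py <<'E'
def chk(tag,Yc,half):
    from plant import eyes
    a=np.radians(-12.6); ex=np.array([np.cos(a),np.sin(a)]); ey=np.array([-np.sin(a),np.cos(a)]); g=np.array([.578,-.2212])
    for n in ("top","side"):
        c=eyes.read_camera(n);cv2.imwrite(f"pics/{n}{tag}.png",c["frame"][:,:,::-1])
        W=cloud(c);d=W[...,:2]-g;X=d@ex;Y=d@ey-Yc;z=W[...,2]
        m=(abs(X)<.08)&(abs(Y)<half+.008)&(z>.08)&(z<.25)
        f=m&(abs(abs(Y)-half)<.006)
        print(n,"X pct",np.percentile(X[m],[1,99]).round(4),"face Y",[ (s,int((f&(Y*s>0)).sum()),np.median(Y[f&(Y*s>0)]).round(4)) for s in (1,-1) if (f&(Y*s>0)).sum()>20],"z range",np.percentile(z[m],[1,99]).round(4))
        q=f&(Y>0)
        if q.sum()>50:
            A=np.c_[X[q],z[q],np.ones(q.sum())];k=np.linalg.lstsq(A,Y[q],rcond=None)[0];print(" slopes deg yaw,tilt",np.degrees(k[:2]).round(2))
E
python3 - <<'E'
from h import *
go((.5586,-.3088,.096),-12.6)
chk(3,-.09,.015)
E
```

```text
time_s: 9.68
ee_pos: [0.5598, -0.3101, 0.172]
eef_rot: [0.704, -0.076, 0.079, -0.702]
ft_force: [-0.3, -0.3, -3.1]
finger_gap: 0.0299
k 0 rot tool deg [ 0.1  -0.03  0.23] dp mm after turn [-1.4 76.   1.1]
k 180 rot tool deg [-3.6000e-01  1.7997e+02  1.5000e-01] dp mm after turn [ 1.4 76.  -1.1]
t 9.68 pos [ 0.5598 -0.3101  0.172 ] j [-0.59  0.29  1.2  -0.    1.65 -1.94] F [-0.3 -0.3 -3.1] gap 0.0299 world axes of tool:
 [[ 0.976  0.004  0.219]
 [-0.219 -0.003  0.976]
 [ 0.004 -1.    -0.002]]
top X pct [-0.0598  0.0519] face Y [(1, 1370, np.float64(0.0153)), (-1, 154, np.float64(-0.0118))] z range [0.091  0.2254]
 slopes deg yaw,tilt [ 0.13 -0.42]
side X pct [-0.0584  0.0571] face Y [(1, 140, np.float64(0.0114)), (-1, 2418, np.float64(-0.0163))] z range [0.0912 0.2109]
 slopes deg yaw,tilt [3.02 0.34]
```

Within about 1 mm of centred, and upright. Insert.

```bash
python3 -m crank '{"dp":[[-0.001,0.02,0],[0,0.02,0],[0,0.015,0],[0,0.01,0],[0,0.007,0],[0,0,0],[0,0,0]],"rotation":[[0,0,0],[0,0,0],[0,0,0],[0,0,0],[0,0,0],[0,0,0],[0,0,0]]}'; python3 -m crank '{"dp":[[0,0.002,0],[0,0.001,0],[0,0,0],[0,0,0]],"rotation":[[0,0,0],[0,0,0],[0,0,0],[0,0,0]]}'
```

```text
time_s: 10.65
ee_pos: [0.5582, -0.3096, 0.0983]
eef_rot: [0.703, -0.077, 0.078, -0.703]
ft_force: [-1.3, -0.5, -2.8]
finger_gap: 0.0296
time_s: 11.15
ee_pos: [0.5582, -0.3095, 0.0954]
eef_rot: [0.703, -0.077, 0.078, -0.703]
ft_force: [-0.4, 0.5, 0.7]
finger_gap: 0.0297
```

Floor contact (force −2.8 → +0.7 at TCP z 0.0954, as predicted). Release and rise.

```bash
python3 -m crank '{"dp":[[0,0,0],[0,0,0],[0,0,0],[0,0,0],[0,0,0]],"rotation":[[0,0,0],[0,0,0],[0,0,0],[0,0,0],[0,0,0]]}' 75; python3 -m crank '{"dp":[[0,-0.02,0],[0,-0.03,0],[0,-0.04,0],[0,-0.04,0],[0,-0.03,0],[0,0,0]],"rotation":[[0,0,0],[0,0,0],[0,0,0],[0,0,0],[0,0,0],[0,0,0]]}'
python3 - <<'E'
from h import *
go((.4613,.3312,.25),-10.8)
chk(4,-.09,.015)
E
```

```text
time_s: 11.78
ee_pos: [0.5578, -0.3093, 0.0945]
eef_rot: [0.703, -0.078, 0.078, -0.703]
ft_force: [-0.5, 0.9, -0.4]
finger_gap: 0.0703
time_s: 12.52
ee_pos: [0.5591, -0.3101, 0.2598]
eef_rot: [0.704, -0.075, 0.081, -0.701]
ft_force: [0.4, -0.2, 0.1]
finger_gap: 0.0707
k 0 rot tool deg [ 0.2  -1.83  0.48] dp mm after turn [-216.2    9.8  611.6]
k 180 rot tool deg [ -0.75 178.17   0.32] dp mm after turn [ 216.2    9.8 -611.6]
t 12.53 pos [ 0.5591 -0.3101  0.2598] j [-0.6   0.28  1.04 -0.    1.81 -1.95] F [ 0.4 -0.2  0.1] gap 0.0707 world axes of tool:
 [[ 0.976  0.008  0.219]
 [-0.219 -0.005  0.976]
 [ 0.008 -1.    -0.003]]
top X pct [-0.0615  0.057 ] face Y [(1, 946, np.float64(0.0153)), (-1, 191, np.float64(-0.0115))] z range [0.0819 0.1339]
 slopes deg yaw,tilt [-0.34 -2.97]
side X pct [-0.0599  0.0585] face Y [(1, 276, np.float64(0.0111)), (-1, 1842, np.float64(-0.0159))] z range [0.0812 0.1348]
 slopes deg yaw,tilt [-0.53  0.73]
```

View pics/side4.png

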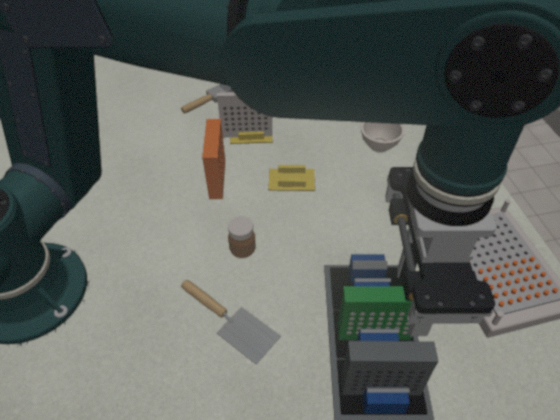

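The grey plate (390,370) stands in the wide slot with its top at z 0.133, so it is seated. Now the thin plate.

```bash
python3 -m crank '{"dp":[[-0.008,0,0.022],[-0.018,0,0.051],[-0.02,0,0.057],[-0.02,0,0.057],[-0.02,0,0.057],[-0.02,0,0.057],[-0.02,0,0.057],[-0.02,0,0.057],[-0.02,0,0.057],[-0.02,0,0.057],[-0.018,0,0.05],[-0.012,0,0.033]],"rotation":[[0,-1.8,0],[0,0,0],[0,0,0],[0,0,0],[0,0,0],[0,0,0],[0,0,0],[0,0,0],[0,0,0],[0,0,0],[0,0,0],[0,0,0]]}' 75; python3 -m crank '{"dp":[[0,0,0],[0,0,0],[0,0,0]],"rotation":[[0,0,0],[0,0,0],[0,0,0]]}'
python3 - <<'E'
from h import *
from plant import eyes
for n in ("top","side"):
    c=dict(np.load(n+"0.npz"));W=cloud(c);x,y,z=W[...,0],W[...,1],W[...,2]
    m=(z>.05)&(z<.135)&(abs(x-.461)<.08)&(abs(y-.331)<.05); p=W[m]
    q=cv2.fitLine(p[:,:2].astype(np.float32),cv2.DIST_HUBER,0,.001,.001).ravel(); print(n,"fit",np.degrees(np.arctan(q[1]/q[0])),q[2:], "x", np.percentile(p[:,0],[1,99]),"y",np.percentile(p[:,1],[1,99]))
go((.4613,.3312,.089),-10.8)
for n in ("top","side"):
    c=eyes.read_camera(n);cv2.imwrite(f"pics/{n}5.png",c["frame"][:,:,::-1])
E
```

```text
time_s: 14.12
ee_pos: [0.4597, 0.3344, 0.2517]
eef_rot: [0.705, -0.067, 0.065, -0.703]
ft_force: [0.0, -0.7, -0.5]
finger_gap: 0.0704
time_s: 14.5
ee_pos: [0.4617, 0.3312, 0.254]
eef_rot: [0.704, -0.068, 0.067, -0.704]
ft_force: [0.6, -0.6, -0.4]
finger_gap: 0.0703
top fit -9.797146 [0.46592185 0.32714504] x [0.4024729  0.51812765] y [0.31699526 0.3456368 ]
side fit -10.604536 [0.45537722 0.32618245] x [0.40353544 0.51835501] y [0.31315767 0.34051565]
k 0 rot tool deg [ 0.06 -0.13 -0.03] dp mm after turn [-3.00e-01  1.65e+02 -1.00e-01]
k 180 rot tool deg [4.0000e-02 1.7987e+02 9.0000e-02] dp mm after turn [3.00e-01 1.65e+02 1.00e-01]
t 14.5 pos [0.4617 0.3312 0.254 ] j [ 0.52  0.12  1.23 -0.    1.78 -0.86] F [ 0.6 -0.6 -0.4] gap 0.0703 world axes of tool:
 [[ 0.982 -0.001  0.19 ]
 [-0.19  -0.001  0.982]
 [-0.    -1.    -0.001]]
```

View pics/side5.png

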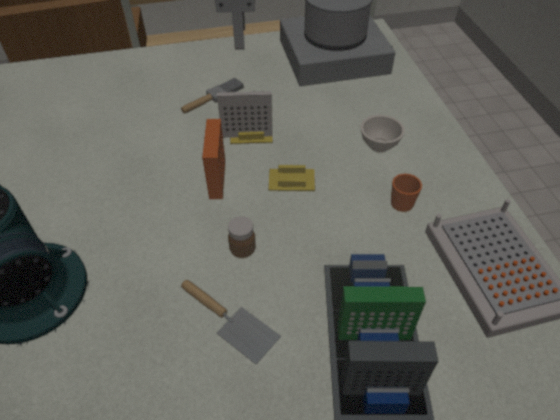

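Gripper is above the thin plate at (245,115) in the side view, with nothing in the way. Descend and grip.

```bash
python3 -m crank '{"dp":[[0,0.03,0],[0,0.035,0],[0,0.035,0],[0,0.03,0],[0,0.02,0],[0,0.015,0],[0,0,0],[0,0,0]],"rotation":[[0,0,0],[0,0,0],[0,0,0],[0,0,0],[0,0,0],[0,0,0],[0,0,0],[0,0,0]]}'; python3 -m crank '{"dp":[[0,0,0],[0,0,0],[0,0,0],[0,0,0],[0,0,0],[0,0,0],[0,0,0],[0,0,0]],"rotation":[[0,0,0],[0,0,0],[0,0,0],[0,0,0],[0,0,0],[0,0,0],[0,0,0],[0,0,0]]}' 0; python3 -m crank '{"dp":[[0,-0.01,0],[0,-0.02,0],[0,-0.03,0],[0,-0.04,0],[0,-0.035,0],[0,-0.03,0],[0,0,0],[0,0,0]],"rotation":[[0,0,0],[0,0,0],[0,0,0],[0,0,0],[0,0,0],[0,0,0],[0,0,0],[0,0,0]]}';  python3 -c "
from h import *
go((.5976,-.1334,.25),-12.6)"
```

```text
time_s: 15.6
ee_pos: [0.4621, 0.3327, 0.0906]
eef_rot: [-0.704, 0.066, -0.067, 0.704]
ft_force: [1.0, -0.2, 0.2]
finger_gap: 0.0704
time_s: 16.6
ee_pos: [0.4614, 0.3324, 0.0894]
eef_rot: [0.704, -0.067, 0.067, -0.704]
ft_force: [0.4, 0.2, -0.4]
finger_gap: 0.0121
time_s: 17.6
ee_pos: [0.461, 0.3322, 0.2529]
eef_rot: [0.704, -0.067, 0.066, -0.703]
ft_force: [-0.2, 0.0, -3.7]
finger_gap: 0.012
k 0 rot tool deg [ 0.1   1.76 -0.1 ] dp mm after turn [ 234.9    2.9 -424.6]
k 180 rot tool deg [-1.5000e-01 -1.7824e+02 -1.5000e-01] dp mm after turn [-234.9    2.9  424.6]
t 17.6 pos [0.461  0.3322 0.2529] j [ 0.52  0.13  1.24 -0.    1.78 -0.86] F [-0.2  0.  -3.7] gap 0.012 world axes of tool:
 [[ 0.982 -0.002  0.188]
 [-0.188 -0.001  0.982]
 [-0.002 -1.    -0.002]]
```

Gripped at 12.0 mm and lifted. Move over the narrow slot.

```bash
python3 -m crank '{"dp":[[0.01,0,-0.018],[0.02,0,-0.036],[0.024,0,-0.043],[0.025,0,-0.045],[0.025,0,-0.045],[0.025,0,-0.045],[0.025,0,-0.045],[0.025,0,-0.045],[0.024,0,-0.043],[0.02,0,-0.038],[0.012,0,-0.022],[0,0,0]],"rotation":[[0,1.8,0],[0,0,0],[0,0,0],[0,0,0],[0,0,0],[0,0,0],[0,0,0],[0,0,0],[0,0,0],[0,0,0],[0,0,0],[0,0,0]]}'; python3 -m crank '{"dp":[[0,0.03,0],[0,0.03,0],[0,0.023,0],[0,0,0],[0,0,0],[0,0,0]],"rotation":[[0,0,0],[0,0,0],[0,0,0],[0,0,0],[0,0,0],[0,0,0]]}'
python3 - <<'E'
from h import *
go((.5976,-.1334,.096),-12.6)
chk(6,.09,.006)
E
```

```text
time_s: 19.1
ee_pos: [0.5978, -0.1352, 0.2529]
eef_rot: [-0.702, 0.08, -0.078, 0.703]
ft_force: [-0.1, 0.8, -2.4]
finger_gap: 0.0119
time_s: 19.85
ee_pos: [0.5992, -0.1333, 0.1735]
eef_rot: [0.703, -0.077, 0.079, -0.703]
ft_force: [0.0, -0.2, -2.6]
finger_gap: 0.0117
k 0 rot tool deg [ 0.01 -0.01  0.19] dp mm after turn [-1.5 77.5 -0.5]
k 180 rot tool deg [-3.0000e-01  1.7999e+02  2.0000e-02] dp mm after turn [ 1.5 77.5  0.5]
t 19.85 pos [ 0.5992 -0.1333  0.1735] j [-0.31  0.23  1.27  0.    1.64 -1.66] F [ 0.  -0.2 -2.6] gap 0.0117 world axes of tool:
 [[ 0.976  0.003  0.218]
 [-0.218 -0.001  0.976]
 [ 0.003 -1.    -0.   ]]
top X pct [-0.0467  0.0567] face Y [(1, 117, np.float64(0.0074))] z range [0.0907 0.1343]
 slopes deg yaw,tilt [-0.    0.53]
side X pct [-0.0577  0.0604] face Y [(1, 108, np.float64(0.0023)), (-1, 2953, np.float64(-0.0065))] z range [0.0925 0.2112]
 slopes deg yaw,tilt [ 0.93 -0.08]
```

View pics/top6.png

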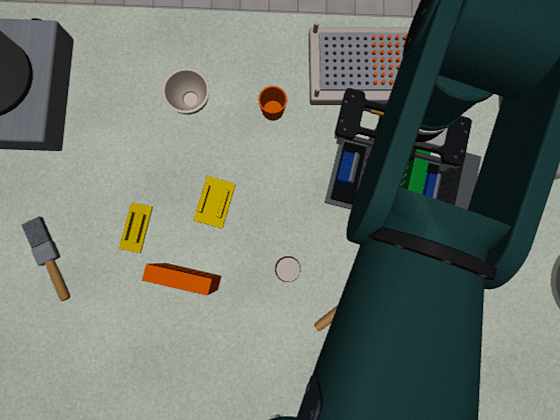

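View pics/side6.png

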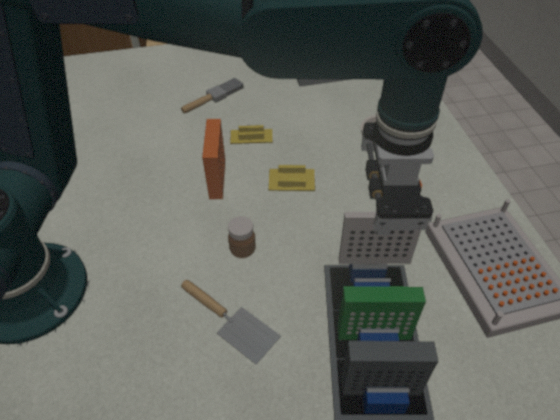

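The white plate (380,238 in the side view) hangs over the narrow slot, in line to within about 1–2 mm. Insert.

```bash
python3 -m crank '{"dp":[[-0.001,0.02,-0.0005],[0,0.02,0],[0,0.015,0],[0,0.01,0],[0,0.009,0],[0,0,0],[0,0,0]],"rotation":[[0,0,0],[0,0,0],[0,0,0],[0,0,0],[0,0,0],[0,0,0],[0,0,0]]}'; python3 -m crank '{"dp":[[0,0.002,0],[0,0.001,0],[0,0,0],[0,0,0]],"rotation":[[0,0,0],[0,0,0],[0,0,0],[0,0,0]]}'
```

```text
time_s: 20.82
ee_pos: [0.5977, -0.1338, 0.0982]
eef_rot: [0.703, -0.077, 0.078, -0.703]
ft_force: [0.1, 0.5, -3.1]
finger_gap: 0.0117
time_s: 21.32
ee_pos: [0.5977, -0.1338, 0.0954]
eef_rot: [0.703, -0.077, 0.078, -0.703]
ft_force: [-0.3, -0.3, 2.5]
finger_gap: 0.0117
```

Floor reached (−3.1 → +2.5 N). Release and rise.

```bash
python3 -m crank '{"dp":[[0,0,0],[0,0,0],[0,0,0],[0,0,0],[0,0,0],[0,0,0]],"rotation":[[0,0,0],[0,0,0],[0,0,0],[0,0,0],[0,0,0],[0,0,0]]}' 70; python3 -m crank '{"dp":[[0,-0.02,0],[0,-0.03,0],[0,-0.04,0],[0,-0.04,0],[0,-0.03,0],[0,0,0]],"rotation":[[0,0,0],[0,0,0],[0,0,0],[0,0,0],[0,0,0],[0,0,0]]}'; python3 -m crank '{"dp":[[0,0,0.05],[0,0,0.05],[0,0,0.05],[0,0,0.05],[0,0,0.05],[0,0,0.05],[0,0,0.05],[0,0,0],[0,0,0]],"rotation":[[0,0,0],[0,0,0],[0,0,0],[0,0,0],[0,0,0],[0,0,0],[0,0,0],[0,0,0],[0,0,0]]}'
python3 - <<'E'
from h import *
chk(7,.09,.006); chk(8,-.09,.015)
from plant import eyes
for n in ("top","side"):
    W=cloud(eyes.read_camera(n));z=W[...,2]
    for cx,cy in((.5976,-.1334),(.5586,-.309)):
        m=(z>.122)&(z<.15)&(np.hypot(W[...,0]-cx,W[...,1]-cy)<.07)&(abs((W[...,0]-cx)*.218+(W[...,1]-cy)*.976)<.03); print(n,rect(W[m][:,:2]),np.median(z[m]))
E
```

```text
time_s: 22.08
ee_pos: [0.5973, -0.1337, 0.0945]
eef_rot: [0.703, -0.078, 0.078, -0.703]
ft_force: [-0.3, 0.6, -0.3]
finger_gap: 0.065
time_s: 22.82
ee_pos: [0.5986, -0.1341, 0.2579]
eef_rot: [0.703, -0.075, 0.08, -0.702]
ft_force: [-0.7, -0.3, -0.3]
finger_gap: 0.0655
time_s: 23.95
ee_pos: [0.6734, 0.2073, 0.2523]
eef_rot: [0.703, -0.079, 0.077, -0.702]
ft_force: [0.5, 0.1, 0.2]
finger_gap: 0.0659
top X pct [-0.0606  0.0576] face Y [(1, 530, np.float64(0.0062)), (-1, 206, np.float64(-0.0026))] z range [0.0817 0.1337]
 slopes deg yaw,tilt [ 0.27 -4.  ]
side X pct [-0.0589  0.0593] face Y [(1, 166, np.float64(0.0022)), (-1, 1664, np.float64(-0.0071))] z range [0.0805 0.1345]
 slopes deg yaw,tilt [-0.08 -0.04]
top X pct [-0.0615  0.057 ] face Y [(1, 949, np.float64(0.0154)), (-1, 190, np.float64(-0.0115))] z range [0.0816 0.134 ]
 slopes deg yaw,tilt [-0.28 -3.02]
side X pct [-0.0599  0.0586] face Y [(1, 265, np.float64(0.0113)), (-1, 1848, np.float64(-0.016))] z range [0.0811 0.135 ]
 slopes deg yaw,tilt [-0.57  0.91]
top (array([ 0.5971, -0.1325]), 0.1204, 0.0129, -12.76) 0.13135496441405808
top (array([ 0.5577, -0.3079]), 0.1212, 0.0316, -13.13) 0.13148602279971783
side (array([ 0.598 , -0.1355]), 0.12, 0.0149, -12.11) 0.1317471731566082
side (array([ 0.5581, -0.3107]), 0.1205, 0.0317, -13.28) 0.13243287782280294
```

View pics/top8.png

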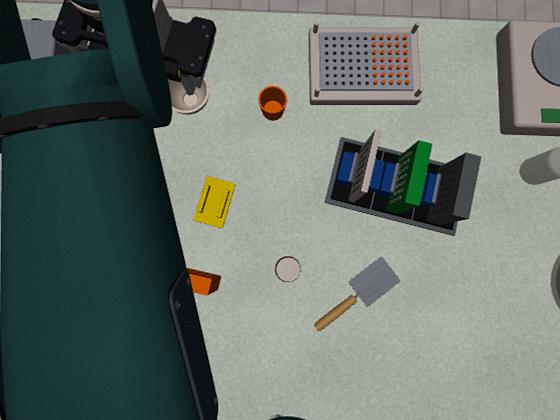

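View pics/side8.png

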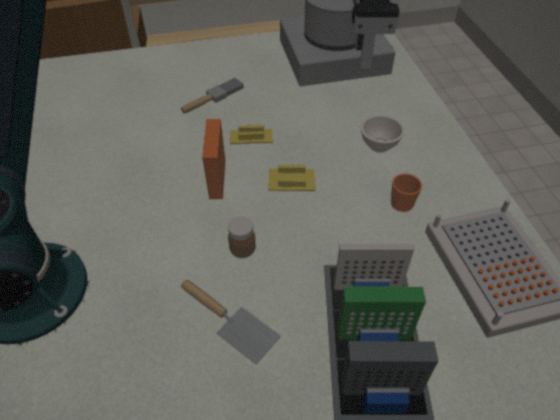

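Both views show the white plate in the narrow slot (365,165 top) and the grey plate in the wide slot (460,187 top). Their tops are at z 0.131–0.132, as they should be on the floor, and the arm is clear.

```bash
python3 -c "
from plant import order,manip
s=manip.get_state();print(s['time_s'],s['ft_force'],abs(s['joint_vel']).max())
print(order.hand_in())"
```

```text
24.25 [0.64920094 0.86513324 0.27855298] 0.0067181821495316115
the job is handed in; nothing more can be done
None
```

Both plates are in their slots and the job was handed in at about 24 s; the hand-in gave no verdict. The thick grey plate went into the wide slot first, then the thin white plate into the narrow one. I let go of each only after feeling it touch the slot floor.

- **Position:** both cameras put each plate's centre within about 2 mm of its slot centre, along and across. The tops are at 0.131–0.132 m, which matches plates resting on the floor (0.132 m).
- **Alignment:** yaw is within about 1° of the slots.
- **Robot:** the gripper was open and clear, the wrist force was about 1 N (the reading's usual noise), and the arm was at rest.
- **Disagreements:** the two cameras differed by about 3 mm across the slots, so I used their average. The top view also gave a rough tilt of 3–4° for both plates, against under 1° from the side view. I put that down to noise at the edges, and it is well inside the 15° limit either way.

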